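Scan the batch label, free the gate lever and hold the drop hopper open

ROBOT

A 6-joint arm with a two-finger parallel gripper is mounted at the origin on the work surface. World frame = base frame: x ahead of the robot, y to its left, z up, the work surface at z = 0. Lengths are in m, angles in rad, forces in N, time in s.
With the tool pointing down it reaches from about 0.3 to 0.875 m from the base axis. Payload 6.4 kg.
Tool frame: the origin (TCP) lies at the very end of the fingers, on their centre line; the grasp point (between the pads) lies 19 mm behind it; z points along the fingers, y is the line along which they close (so a half turn about z gives the same grasp; the last joint's range is limited). The gripper opens to 85 mm and grips with 20 to 120 N. Pads are 22 mm wide; open, the fingers measure 114 mm over their backs; the gripper's body (76 mm by 85 mm) begins 54 mm behind the grasp point. The pads swing forward as they close: fully open they stand 13 mm farther back than shut.
Start: joints at [-1.354, 0.181, 1.607, -0, 1.354, -0.206], TCP at [0.236, -0.524, 0.231] pointing down, gripper open.
Joint ranges: [-2.99, 2.99], [-0.89, 2.07], [0.3, 2.58], [-1.14, 4.28], [0, 2.63], [-3.12, 3.12]. Speed limits (rad/s): [2.57, 2.57, 3.01, 3.14, 3.14, 3.14].

INTERFACE

Orientations are given as a 3x3 rotation matrix whose columns are the frame's x, y, z axes.
In Python, from bench import status, snapshot, calibration, ticket, finder gives the robot as it stands.
- The arm moves only by the tool play_rows, never from a script. Its arguments are lists of equal length, an entry for each row: "gripper": the opening in per cent of the stroke, from 0 (shut) to 100 (fully open); "translation": the shift along the tool's x, y, z in mm, a list of three; "dr": the turn, a rotation vector about the tool's x, y, z in rad, a list of three. A call has 1 to 5 rows; each row shifts and turns the commanded pose from where the row before left it, along the tool's axes as they then stand; what a row does not reach is not made up. A row lasts 1/12 s, in which the tool goes at most 41.7 mm and 7.16 degrees, less where a joint would pass 70% of its speed; a pose out of reach is approached as far as the arm can. A call is refused whole if a number of a shift passes 41.7 or a number of a turn 0.125, either way. A call with a gripper value outside its range is refused whole. The fingers move at their own pace and stop on an object; "force" is the grip in N (left out, the last holds). Time passes only in rows, so rows that do not move let the fingers close. It gives the time, the measured TCP pose, the force, the opening and the grip force at its end, in the units of the state.
- status.state(): the state, without advancing time (a new reading comes with each control period).
- snapshot(name): name is "side" or "top"; returns (picture, depth): 420x560x3 uint8, red, green, blue; 420x560 float32, m along the optical axis (not along the pixel's ray), 0 where there is no reading.
- calibration(name): a dict with "K" (3x3 intrinsics, pixels), "k1" (the pictures are not rectified: a ray, as slopes to the right and down, at radius r is drawn at 1 + k1 r^2 times it, then the intrinsics apply), "xyz" and "attitude" of the camera in the world. Camera axes: x right, y up, looking along -z (the intrinsics and any distortion apply to the point x, -y, -z); pixel columns grow to the right and rows downward; lengths in m; the calibration is good to about 2 mm. A picture is of the moment at which its call begins. calibration takes no time and is no camera call.
- ticket.job_done(): hands the job in; it is judged then, once.
Trained networks look in the newest picture that a camera, given by its name, has taken for a name from the list of things; names that differ only in an ending like _2 or _b are one class to them, and where a whole thing is asked for, a point or a joint stands for the part that bears it (a point fixed in the world has none). Each returns a list of dicts, best first, with "p" (0 to 1); they miss things now and then, are a little off and sometimes report something else, mostly with a low value. They report only what shows in the picture. A call takes as long as a camera call.
- finder.spot_in(camera, label): "bbox" ([left, top, right, bottom] in pixels, round what is visible of it).
The state is a dict: "t": time; "joint_positions": joint angles; "dq": joint speeds; "joint_efforts": joint torques, N m; "ee_pos": TCP position; "tool_rot": TCP orientation; "wrist_force": force on the tool from outside, world axes, zero at the start; "ft_torque": the same for the moment, N m; "width": finger opening in m; "gripper_force": force on a finger pad.
Only numpy, scipy, OpenCV 4.12 (cv2) and the standard library are available. Lean on these libraries where they do the work, as an engineer would, in place of code of your own. Each camera call takes 0.05 s, during which the arm holds its last target. There are 200 camera calls.

TASK

Pick up the hand scanner, point its window squarely at the middle of the barcode label on the front of the drop hopper from about 3 to 10 cm away, hold it steady there for a second or two, and lay it back flat on its rubber mat. Then flip the safety catch up and right over so that it stays up clear of the lever, pull the T-handled lever towards you all the way to its stop so that all six nuts drop into the tub below, and keep holding the lever at its stop: the job finishes with the lever still held open, against its spring. Leave the tub, the bowl, the tape dispenser and the spray can where they stand.

Things in the scene. Friction and masses are not known exactly. Their poses are not given: they have to be found in the camera images.
- hopper: Sheet-steel drop hopper fixed on the bench: side plates at y = +-86, 170 long, 280 high, feet to y = +-116; chute between, front wall at x = -69; rear lip to x = 125, z = 330. Origin on the bench under the chute's middle; front faces -x, y left, z up. 'Local' below = mm in this frame. Lever and catch are outside the -y plate; the lever's shaft carries the flap (z = 170) on which the nuts lie.
- label (a point): Middle of the white barcode label, 70 wide by 45 high, on the hopper's front wall, at local (-71, 0, 200). Axes are the hopper's: x points into the wall, square to the label.
- gate_angle (a joint): Angle of lever and flap, rad. 0: shut, lever upright. Grows as the grip is pulled to the hopper's front (-x), swinging forward and down on a radius of 130; stop at 1.1, grip then at local (-50, -165, 229). A spring shuts it when let go: about 4 N at the grip to start, about 9 N to hold at the stop. The locked catch blocks it at about 0.1.
- handle (a point): Centre of the lever's black T grip: a flat-ended cylinder, 26 diameter, 44 long, across the top of an upright round bar of 12 and parallel to the hopper's y; shut, at local (66, -165, 300). Fingers closing along the hopper's y can pinch its flat ends; it turns between them as the lever swings. 36 clear from its inner end to the catch's hinge lugs; nothing stands outside it.
- lever_pivot (a point): Point on the lever's turning axis (parallel to the hopper's y) in the lever's plane, at local (66, -165, 170).
- catch_angle (a joint): Angle of the safety catch, rad. 0: locked, lying level out from the side plate across the front of the lever's bar. Grows as its handle is lifted and swung up and over towards the hopper; upright at 1.57, stop at 1.85. It swings freely and falls back to 0 unless left beyond upright, where it leans over and stays.
- catch_grip (a point): Middle of the catch's rubber handle sleeve, 50 long, 16 diameter, parallel to the hopper's x, bent forward from the end of the catch's 12 mm round arm. Locked, at local (8, -193, 235), spanning x = -14 to 36. It swings on a radius of 95 about catch_pivot; at the stop it is at local (8, -72, 326).
- catch_pivot (a point): Point on the catch's hinge axis (parallel to the hopper's x), level with catch_grip in x, at local (8, -98, 235).
- scanner: White cordless in-line hand scanner, 160 g. Handle 32 wide (y), 26 high, from x = -85 to 30; head 62 wide, 30 high, from x = 30 to 60. Origin: on its underside, in the handle 60 behind the window; x points out of the window, z up. Grip it across the handle at x = -10 to 8. At the start it lies flat on the mat.
- window (a point): Middle of the scanner's window (front face of the head), 60 ahead of and 15 above the scanner's origin. Axes are the scanner's: x points out along the beam.
- mat: Black rubber mat, 200 by 100 and 3 thick, fixed on the bench. Origin: centre of its underside.
- tub: Open grey plastic tub, 180 (x) by 158 (y), 48 high, walls 4, loose on the bench under the chute between the side plates. Origin: centre of its underside.
- nut0: Steel hex nut, 30 across flats, 16 thick, 60 g, one of six lying loose on the flap in the chute. Origin: centre of one flat face.
- nut1: Steel hex nut, 30 across flats, 16 thick, 60 g, one of six lying loose on the flap in the chute. Origin: centre of one flat face.
- nut2: Steel hex nut, 30 across flats, 16 thick, 60 g, one of six lying loose on the flap in the chute. Origin: centre of one flat face.
- nut3: Steel hex nut, 30 across flats, 16 thick, 60 g, one of six lying loose on the flap in the chute. Origin: centre of one flat face.
- nut4: Steel hex nut, 30 across flats, 16 thick, 60 g, one of six lying loose on the flap in the chute. Origin: centre of one flat face.
- nut5: Steel hex nut, 30 across flats, 16 thick, 60 g, one of six lying loose on the flap in the chute. Origin: centre of one flat face.
- bowl: Bystander: steel bowl, 140 diameter, 55 high. Origin: centre of its underside.
- tape_dispenser: Bystander: blue desk tape dispenser, 150 by 62, 125 high with its roll. Origin: centre of its underside.
- spray_can: Bystander: black spray can, 58 diameter, 170 high. Origin: centre of its underside.

How it is judged:
On the way, in this order (a step that is already met when the one before it is completed fails the run):
1. the held scanner points squarely at the label from 3 to 10 cm and is steady for 0.8 s (x of label in the frame of window between 0.02 and 0.13 m and y of label in the frame of window between -0.02 and 0.02 m and z of label in the frame of window between -0.018 and 0.018 m and angle between the x axis of window and the x axis of label, either way round below 0.26 rad and linear speed of scanner below 0.02 m/s and angular speed of scanner below 0.15 rad/s and contact force between the fingers and scanner above 1 N), for 0.8 s.
2. the scanner lies flat on its mat again, let go (x of scanner in the frame of mat between -0.09 and 0.09 m and y of scanner in the frame of mat between -0.05 and 0.05 m and height (world z) of scanner below 0.012 m and angle between scanner's own z axis and vertical below 0.2 rad and contact force between the fingers and scanner below 0.1 N and linear speed of scanner below 0.02 m/s), for 0.2 s.
3. the catch is flipped over past upright, let go, and the gate is still shut (value of joint catch_angle above 1.6 rad and value of joint gate_angle below 0.15 rad and contact force between the fingers and catch below 0.1 N), for 0.2 s.
4. the lever is pulled to its stop by the hand and all six nuts are in the tub (value of joint gate_angle above 0.9 rad and contact force between the fingers and gate above 1 N and x of nut0 in the frame of tub between -0.09 and 0.09 m and y of nut0 in the frame of tub between -0.079 and 0.079 m and z of nut0 in the frame of tub between -0.005 and 0.05 m and x of nut1 in the frame of tub between -0.09 and 0.09 m and y of nut1 in the frame of tub between -0.079 and 0.079 m and z of nut1 in the frame of tub between -0.005 and 0.05 m and x of nut2 in the frame of tub between -0.09 and 0.09 m and y of nut2 in the frame of tub between -0.079 and 0.079 m and z of nut2 in the frame of tub between -0.005 and 0.05 m and x of nut3 in the frame of tub between -0.09 and 0.09 m and y of nut3 in the frame of tub between -0.079 and 0.079 m and z of nut3 in the frame of tub between -0.005 and 0.05 m and x of nut4 in the frame of tub between -0.09 and 0.09 m and y of nut4 in the frame of tub between -0.079 and 0.079 m and z of nut4 in the frame of tub between -0.005 and 0.05 m and x of nut5 in the frame of tub between -0.09 and 0.09 m and y of nut5 in the frame of tub between -0.079 and 0.079 m and z of nut5 in the frame of tub between -0.005 and 0.05 m), for 0.5 s.
At the end, for the whole second after the job is handed in: Fingers hold the lever still within 0.2 rad of its stop (over 1 N on it); catch flipped over (angle over 1.6); all six nuts in the tub, which stands under the chute (origins within 40 mm in plan); scanner flat on the mat (its origin over it), let go (all of step 4 and velocity of joint gate_angle between -0.1 and 0.1 rad/s and value of joint catch_angle above 1.6 rad and horizontal distance between tub and hopper below 0.04 m and x of scanner in the frame of mat between -0.09 and 0.09 m and y of scanner in the frame of mat between -0.05 and 0.05 m and height (world z) of scanner below 0.012 m and angle between scanner's own z axis and vertical below 0.2 rad and contact force between the fingers and scanner below 0.1 N); the arm keeps its last pose, push and grip.
It fails at once if the bowl is pushed away (over 3 cm) or tipped over (distance of bowl from where it was at the start of the episode above 0.03 m or angle between bowl's own z axis and vertical above 0.4 rad).
It fails at once if the tape dispenser is pushed away (over 3 cm) or tipped over (distance of tape_dispenser from where it was at the start of the episode above 0.03 m or angle between tape_dispenser's own z axis and vertical above 0.4 rad).
It fails at once if the spray can is pushed away (over 3 cm) or tipped over (distance of spray_can from where it was at the start of the episode above 0.03 m or angle between spray_can's own z axis and vertical above 0.4 rad).
It fails at once if the tub is pushed away (over 3 cm) (distance of tub from where it was at the start of the episode above 0.03 m).
It also fails if it takes over 72 s, if anything falls off the work surface, if the arm or the gripper's body presses on something with over 40 N, if the wrist force passes 120 N, or if a joint passes its speed limit or range.

## Working session

There is one attempt and no reset: what is moved stays moved. The work goes in short steps, Python scripts to look and compute and a tool call to move; the robot and the scene stay as the last step left them, time stands still between calls to the robot, and variables do not carry over. Pictures are saved under pics/ and viewed, at most 10 in all, crops included, and the job is handed in when it is done.

Besides the shell and the picture viewer there is one more tool, called after "Request:" by a JSON object that holds its "name" and its "arguments". play_rows: Moves the arm, as the interface text tells. Its arguments: {"type":"object","properties":{"gripper":{"type":"array","items":{"type":"number"}},"translation":{"type":"array","items":{"type":"array","items":{"type":"number"}}},"dr":{"type":"array","items":{"type":"array","items":{"type":"number"}}},"force":{"type":"number"}},"required":["gripper","translation","dr"]}

```bash
mkdir -p pics; cat > h.py <<'E'
import numpy as np,cv2
from bench import status,snapshot,calibration,ticket,finder
def cloud(name):
    im,d=snapshot(name);c=calibration(name);K=np.array(c['K'],float)
    h,w=d.shape;u,v=np.meshgrid(np.arange(w),np.arange(h))
    uv=np.stack([u,v],-1).reshape(-1,1,2).astype(float)
    n=cv2.undistortPoints(uv,K,np.array([c['k1'],0,0,0,0.])).reshape(h,w,2)
    P=np.stack([n[...,0]*d,-n[...,1]*d,-d],-1)
    W=P@np.array(c['attitude']).T+np.array(c['xyz'])
    W[d<=0]=np.nan
    return im,W
E
python3 - <<'E'
from h import *
print(status.state())
for n in('side','top'):
    im,W=cloud(n);cv2.imwrite(f'pics/{n}0.png',im[...,::-1]);np.save(f'{n}0.npy',W)
    print(n,calibration(n)['xyz'])
    for l in['hopper','label','handle','catch_grip','scanner','mat','tub','bowl','tape_dispenser','spray_can']:
        r=finder.spot_in(n,l)[:1]
        for b in r:
            x0,y0,x1,y1=[int(round(q)) for q in b['bbox']]
            print(l,b['p'],(x0,y0,x1,y1),W[(y0+y1)//2,(x0+x1)//2].round(3))
E
```

```text
{'t': 0.0, 'joint_positions': array([-1.35432748e+00,  1.81567428e-01,  1.60801688e+00, -3.88906351e-05,
        1.35376428e+00, -2.06276380e-01]), 'dq': array([-6.54463925e-04,  3.18218552e-05, -3.68609767e-04, -9.57147202e-04,
       -3.38556624e-04,  2.63113492e-03]), 'joint_efforts': array([-4.08945798e-04, -4.44882202e+01, -3.51331902e+01, -2.93407838e-04,
        9.07807698e-03, -2.84174450e-05]), 'ee_pos': array([ 0.23579895, -0.5238235 ,  0.23036501]), 'tool_rot': array([[ 9.11962722e-01,  4.10272862e-01, -4.14233687e-04],
       [ 4.10272944e-01, -9.11961182e-01,  1.70678922e-03],
       [ 3.22484257e-04, -1.72647702e-03, -9.99998458e-01]]), 'wrist_force': array([-0.08116407, -0.08748564, -0.91248642]), 'ft_torque': array([ 0.0269094 , -0.04042266, -0.02198835]), 'gripper_force': 0.0, 'width': 0.08528549437813142}
side [ 0.54059527 -0.53200003  0.93247729]
hopper 0.83 (239, 123, 343, 264) [0.594 0.053 0.246]
label 0.85 (242, 123, 346, 262) [0.601 0.055 0.247]
handle 0.63 (260, 162, 315, 245) [0.586 0.06  0.201]
catch_grip 0.53 (260, 198, 295, 234) [0.562 0.066 0.142]
scanner
[... 211 characters left out ...]
spenser 0.68 (195, 143, 247, 181) [0.399 0.335 0.073]
spray_can 0.88 (333, 351, 373, 400) [ 0.687 -0.332  0.172]
top [0.48417773 0.03224451 1.22770451]
hopper 0.96 (187, 131, 308, 236) [0.623 0.11  0.171]
label 0.56 (185, 131, 310, 237) [0.62  0.11  0.172]
handle 0.87 (201, 163, 311, 224) [0.594 0.085 0.18 ]
catch_grip 0.84 (269, 184, 311, 222) [ 0.58  -0.014 -0.002]
scanner 0.58 (385, 200, 406, 247) [ 0.512 -0.335  0.03 ]
mat 0.74 (372, 196, 405, 260) [ 0.497 -0.313  0.031]
tub 0.67 (204, 219, 255, 240) [0.499 0.18  0.006]
bowl 0.71 (109, 180, 156, 229) [0.582 0.487 0.005]
tape_dispenser 0.65 (158, 240, 187, 292) [0.392 0.338 0.084]
spray_can 0.82 (376, 142, 410, 169) [ 0.697 -0.293  0.168]
```

```bash
python3 - <<'E'
import cv2
a=cv2.imread('pics/side0.png')[110:420,180:400];b=cv2.imread('pics/top0.png')[110:310,90:420]
cv2.imwrite('pics/s1.png',cv2.resize(a,None,fx=1.93,fy=1.93,interpolation=2));cv2.imwrite('pics/t1.png',cv2.resize(b,None,fx=2.4,fy=2.4,interpolation=2))
E
```

```text
(no output)
```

View pics/s1.png

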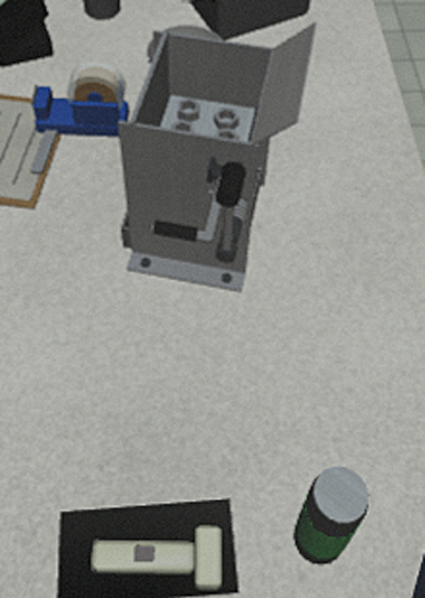

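View pics/t1.png

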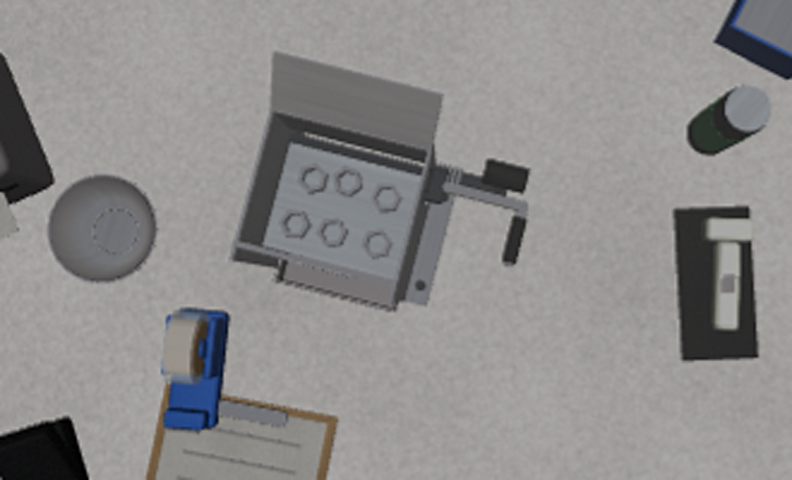

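The scene: the hopper stands at top-crop (340,200), turned about −13° with its lever and catch on the right (grip at (505,175), sleeve at (513,240)). The scanner lies on the mat at (728,270) with its head away from the robot, and the can stands beyond it at (730,120).

```bash
python3 - <<'E'
from h import *
from scipy.spatial import cKDTree
from scipy.optimize import least_squares
S=np.load('side0.npy');T=np.load('top0.npy')
P=np.concatenate([S.reshape(-1,3),T.reshape(-1,3)]);P=P[~np.isnan(P).any(1)]
# hopper: side plate face, rims
def loc(P,q):
    c,s=np.cos(q[2]),np.sin(q[2]);d=P[:,:2]-q[:2]
    return np.c_[c*d[:,0]+s*d[:,1],-s*d[:,0]+c*d[:,1],P[:,2]]
g=np.arange
def box(x,y,z):
    ax=[np.unique(np.r_[np.arange(a,b,.004),b]) for a,b in(x,y,z)]
    return np.stack(np.meshgrid(*ax,indexing='ij'),-1).reshape(-1,3)
M=np.concatenate([box((-.085,.085),(-.088,-.086),(.0,.28)),box((-.085,.085),(.086,.088),(0,.28)),box((-.071,-.069),(-.086,.086),(.1,.28)),
 box((.044,.088),(-.187,-.143),(.3,.3)) if 0 else np.array([[.066+.013*np.cos(a),y,.3+.013*np.sin(a)] for a in g(0,6.28,.3) for y in g(-.187,-.142,.004)]),
 np.array([[x,-.193+.008*np.cos(a),.235+.008*np.sin(a)] for a in g(0,6.28,.4) for x in g(-.014,.037,.004)]),
 box((-.085,.085),(-.116,-.088),(.003,.004))])
t=cKDTree(M)
m=(P[:,2]>.15)&(P[:,2]<.32)&(abs(P[:,0]-.6)<.2)&(P[:,1]>-.12)&(P[:,1]<.26);H=P[m]
best=None
for dx in(-.03,0,.03):
  q=[.62+dx,.1,-.22]
  r=least_squares(lambda q:np.minimum(t.query(loc(H,q))[0],.02),q,loss='soft_l1',f_scale=.004,diff_step=1e-4)
  if best is None or r.cost<best.cost:best=r
q=best.x;print('hopper',q,best.cost,len(H))
L=loc(P,q)
def rep(n,m):
    a=L[m];print(n,len(a),a.min(0).round(3),a.max(0).round(3),np.median(a,0).round(3))
rep('grip',(abs(L[:,0]-.066)<.05)&(L[:,1]<-.125)&(L[:,1]>-.23)&(L[:,2]>.285)&(L[:,2]<.34))
rep('sleeve',(abs(L[:,0]-.0)<.035)&(L[:,1]<-.17)&(L[:,1]>-.23)&(L[:,2]>.2)&(L[:,2]<.26))
rep('plate',(abs(L[:,0])<.1)&(abs(L[:,1]+.087)<.02)&(L[:,2]>.05)&(L[:,2]<.2))
rep('rim',(abs(L[:,0])<.1)&(abs(L[:,1])<.11)&(L[:,2]>.272)&(L[:,2]<.288))
# scanner & mat
for n,W in(('side',S),('top',T)):
    k=(abs(W[...,0]-.49)<.16)&(abs(W[...,1]+.33)<.09)
    a=W[k&(W[...,2]>.018)&(W[...,2]<.05)];im=cv2.imread(f'pics/{n}0.png')
    hd=a
    r=cv2.minAreaRect((hd[:,:2]*1000).astype(np.float32));print(n,'scanner',r,np.percentile(a[:,2],[5,50,95]))
    b=W[k&(im.max(-1)<60)&(W[...,2]<.015)]
    print('mat',cv2.minAreaRect((b[:,:2]*1000).astype(np.float32)))
    # handle axis
    for x0 in np.arange(.40,.60,.015):
        s=a[(a[:,0]>x0)&(a[:,0]<x0+.015)]
        if len(s)>2:print(round(x0,3),len(s),s[:,1].min().round(3),s[:,1].max().round(3))
E
```

```text
hopper [ 0.59061626  0.1449422  -0.27798963] 0.4308277227757829 13256
grip 471 [ 0.048 -0.186  0.288] [ 0.074 -0.139  0.317] [ 0.061 -0.165  0.31 ]
sleeve 306 [-0.022 -0.199  0.23 ] [ 0.035 -0.182  0.247] [ 0.007 -0.193  0.241]
plate 1803 [-0.091 -0.107  0.05 ] [ 0.08  -0.067  0.2  ] [-0.021 -0.084  0.144]
rim 1568 [-0.094 -0.088  0.272] [0.08  0.09  0.288] [ 0.006 -0.002  0.281]
side scanner ((510.4092102050781, -329.22906494140625), (60.79136276245117, 147.0915069580078), 86.04649353027344) [0.02345927 0.02976461 0.03475814]
mat ((498.4530334472656, -319.7243957519531), (198.25965881347656, 99.68634033203125), 1.685053825378418)
0.43 59 -0.341 -0.31
0.445 120 -0.343 -0.309
0.46 117 -0.343 -0.31
0.475 112 -0.344 -0.314
0.49 113 -0.344 -0.315
0.505 115 -0.346 -0.316
0.52 116 -0.347 -0.316
0.535 112 -0.347 -0.317
0.55 193 -0.363 -0.302
0.565 226 -0.363 -0.303
0.58 53 -0.358 -0.306
top scanner ((511.45526123046875, -332.99298095703125), (146.43270874023438, 60.641517639160156), 1.6437674760818481) [0.02278808 0.03009933 0.03580911]
mat ((498.68975830078125, -320.5534973144531), (196.72328186035156, 98.0084228515625), 1.9889494180679321)
0.43 25 -0.342 -0.309
0.445 41 -0.338 -0.31
0.46 53 -0.344 -0.311
0.475 55 -0.342 -0.311
0.49 55 -0.342 -0.312
0.505 54 -0.343 -0.312
0.52 54 -0.343 -0.313
0.535 51 -0.344 -0.314
0.55 92 -0.362 -0.301
0.565 90 -0.361 -0.301
0.58 26 -0.356 -0.304
```

```bash
cat >> h.py <<'E'
from scipy.spatial.transform import Rotation as Ro
O=np.array([.587,.146,0]);YH=-.278
RH=Ro.from_euler('z',YH).as_matrix()
W_=lambda *l:O+RH@(np.array(l)/1000)
def down(yaw):
    c,s=np.cos(yaw),np.sin(yaw);return np.array([[c,s,0],[s,-c,0],[0,0,-1]])
def plan(wps,p=None,R=None,vmax=38):
    """wps: list of (pos,R[,rows])"""
    st=status.state();p=st['ee_pos'] if p is None else p;R=st['tool_rot'] if R is None else R
    for w in wps:
        tp,tR=w[0],w[1]
        rv=Ro.from_matrix(R.T@tR).as_rotvec()
        n=w[2] if len(w)>2 else int(max(np.ceil(np.linalg.norm(tp-p)*1000/vmax),np.ceil(np.linalg.norm(rv)/.115),1))
        print('WP',np.round(tp,3),'n',n)
        p0=p.copy();R0=R.copy()
        for i in range(n):
            goal=p0+(tp-p0)*(i+1)/n
            t=np.round(R.T@(goal-p)*1000,0);d=np.round(Ro.from_matrix(R.T@(R0@Ro.from_rotvec(rv*(i+1)/n).as_matrix())).as_rotvec(),3)
            print(t.astype(int).tolist(),d.tolist())
            p=p+R@t/1000;R=R@Ro.from_rotvec(d).as_matrix()
    return p,R
E
python3 - <<'E'
from h import *
plan([(np.array([.5235,-.330,.10]),down(-.04)),(np.array([.5235,-.330,.005]),down(-.04),3)])
E
```

```text
WP [ 0.524 -0.33   0.1  ] n 10
[34, -6, 13] [0.0, 0.0, 0.046]
[34, -7, 13] [0.0, 0.0, 0.047]
[34, -10, 13] [0.0, 0.0, 0.046]
[33, -10, 14] [0.0, 0.0, 0.046]
[32, -12, 13] [0.0, 0.0, 0.046]
[32, -14, 13] [0.0, 0.0, 0.047]
[31, -15, 13] [0.0, 0.0, 0.046]
[31, -16, 13] [0.0, 0.0, 0.046]
[30, -18, 13] [0.0, 0.0, 0.047]
[28, -20, 13] [0.0, 0.0, 0.046]
WP [ 0.524 -0.33   0.005] n 3
[0, 0, 32] [0.0, 0.0, -0.0]
[0, 0, 32] [0.0, 0.0, -0.0]
[0, 0, 31] [0.0, 0.0, -0.0]
```

Request:
{"name": "play_rows", "arguments": {"gripper": [100, 100, 100, 100, 100], "translation": [[34, -6, 13], [34, -7, 13], [34, -10, 13], [33, -10, 14], [32, -12, 13]], "dr": [[0, 0, 0.046], [0, 0, 0.047], [0, 0, 0.046], [0, 0, 0.046], [0, 0, 0.046]]}}

```text
t: 1.52
ee_pos: [0.3808, -0.4264, 0.1648]
tool_rot: [[0.982, 0.188, 0.0], [0.188, -0.982, -0.0], [0.0, 0.0, -1.0]]
wrist_force: [1.1, -0.9, 0.3]
width: 0.0854
gripper_force: 0.0
```

Request:
{"name": "play_rows", "arguments": {"gripper": [100, 100, 100, 100, 100], "translation": [[32, -14, 13], [31, -15, 13], [31, -16, 13], [30, -18, 13], [28, -20, 13]], "dr": [[0, 0, 0.047], [0, 0, 0.046], [0, 0, 0.046], [0, 0, 0.047], [0, 0, 0.046]]}}

```text
t: 1.93
ee_pos: [0.5246, -0.3285, 0.0998]
tool_rot: [[0.999, -0.042, 0.0], [-0.042, -0.999, -0.0], [0.0, 0.0, -1.0]]
wrist_force: [0.3, -0.7, -0.7]
width: 0.0853
gripper_force: 0.0
```

Request:
{"name": "play_rows", "arguments": {"gripper": [100, 100], "translation": [[0, 0, 0], [0, 0, 0]], "dr": [[0, 0, 0], [0, 0, 0]]}}

```text
t: 2.1
ee_pos: [0.5238, -0.3275, 0.099]
tool_rot: [[0.999, -0.036, -0.002], [-0.036, -0.999, 0.002], [-0.002, -0.001, -1.0]]
wrist_force: [0.2, -0.0, -0.4]
width: 0.0853
gripper_force: 0.0
```

Request:
{"name": "play_rows", "arguments": {"gripper": [100, 100, 100, 100], "translation": [[0, 2, 31], [0, 0, 31], [0, 0, 22], [0, 0, 10]], "dr": [[0, 0, 0], [0, 0, 0], [0, 0, 0], [0, 0, 0]]}}

```text
t: 2.43
ee_pos: [0.5205, -0.3312, 0.0034]
tool_rot: [[0.999, -0.041, -0.003], [-0.041, -0.999, 0.003], [-0.003, -0.003, -1.0]]
wrist_force: [-0.7, -0.1, 0.2]
width: 0.0855
gripper_force: 0.0
```

Request:
{"name": "play_rows", "arguments": {"gripper": [30, 0, 0, 0, 0], "translation": [[0, 0, 0], [0, 0, 0], [0, 0, 0], [0, 0, 0], [0, 0, 0]], "dr": [[0, 0, 0], [0, 0, 0], [0, 0, 0], [0, 0, 0], [0, 0, 0]], "force": 50}}

```text
t: 2.85
ee_pos: [0.5242, -0.3329, 0.0086]
tool_rot: [[0.999, -0.04, 0.003], [-0.04, -0.999, -0.003], [0.003, 0.003, -1.0]]
wrist_force: [-0.0, -0.1, -0.7]
width: 0.0308
gripper_force: 51.3
```

Request:
{"name": "play_rows", "arguments": {"gripper": [0, 0, 0, 0, 0], "translation": [[0, 0, 0], [0, 0, 0], [0, 0, -10], [0, 0, -30], [0, 0, -35]], "dr": [[0, 0, 0], [0, 0, 0], [0, 0, 0], [0, 0, 0], [0, 0, 0]]}}

```text
t: 3.27
ee_pos: [0.521, -0.3297, 0.0799]
tool_rot: [[0.999, -0.04, -0.005], [-0.04, -0.999, 0.004], [-0.005, -0.004, -1.0]]
wrist_force: [-0.5, -0.0, -1.2]
width: 0.0308
gripper_force: 51.3
```

```bash
python3 - <<'E'
from h import *
im,W=cloud('side');cv2.imwrite('pics/s2.png',cv2.resize(im[230:,150:450,::-1],None,fx=2,fy=2))
Y=YH
a=W_(-71-65-60,0,185);print(W_(-71,0,200),status.state()['ee_pos'])
# TCP is 2 mm above scanner underside
plan([(np.array([.46,-.2,.187]),down(-.12)),(a+[0,0,.002],down(Y))])
E
```

```text
[0.51872596 0.16548474 0.2       ] [ 0.52557049 -0.33357068  0.08962631]
WP [ 0.46  -0.2    0.187] n 5
[-14, -26, -20] [0.001, -0.001, 0.016]
[-15, -26, -19] [0.001, -0.001, 0.016]
[-14, -26, -20] [0.001, -0.002, 0.016]
[-16, -25, -20] [0.001, -0.001, 0.016]
[-16, -25, -19] [0.001, -0.001, 0.016]
WP [0.399 0.2   0.187] n 11
[-10, -35, 0] [-0.0, -0.0, 0.014]
[-10, -36, 0] [-0.0, -0.0, 0.015]
[-11, -35, 0] [-0.0, -0.0, 0.014]
[-11, -35, 0] [-0.0, -0.0, 0.015]
[-12, -35, 0] [-0.0, -0.0, 0.014]
[-13, -34, 0] [-0.0, -0.0, 0.014]
[-13, -35, 0] [-0.0, -0.0, 0.015]
[-13, -34, 0] [-0.0, -0.0, 0.014]
[-14, -34, 0] [-0.0, -0.0, 0.015]
[-14, -34, 0] [-0.0, -0.0, 0.014]
[-15, -34, 0] [-0.0, -0.0, 0.014]
```

View pics/s2.png

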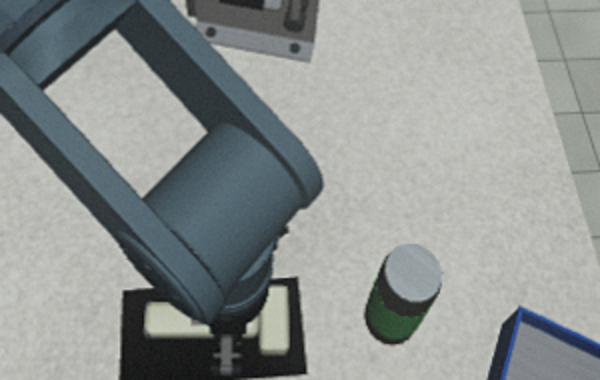

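The scanner is held (gripper at (225,330), handle between the fingers). I'll route it farther back from the catch.

```bash
python3 - <<'E'
from h import *
a=W_(-71-65-60,0,185)
plan([(np.array([.41,-.15,.189]),down(-.12)),(np.array([.38,.10,.189]),down(-.22)),(a+[0,0,.004],down(YH))],p=np.array([.524,-.332,.0885]))
E
```

```text
WP [ 0.41  -0.15   0.189] n 7
[-17, -25, -15] [0.001, -0.001, 0.011]
[-18, -25, -14] [0.0, -0.001, 0.012]
[-18, -25, -15] [0.001, -0.001, 0.011]
[-18, -25, -14] [0.001, -0.0, 0.012]
[-18, -24, -15] [0.0, -0.001, 0.011]
[-19, -25, -14] [0.001, -0.001, 0.012]
[-19, -24, -14] [0.001, -0.001, 0.011]
WP [0.38  0.1   0.189] n 7
[-8, -35, 0] [-0.0, -0.0, 0.014]
[-9, -35, 0] [-0.0, -0.0, 0.015]
[-10, -34, 0] [-0.0, -0.0, 0.014]
[-10, -35, 0] [-0.0, -0.0, 0.014]
[-10, -34, 0] [-0.0, -0.0, 0.015]
[-11, -34, 0] [-0.0, -0.0, 0.014]
[-12, -34, 0] [-0.0, -0.0, 0.014]
WP [0.399 0.2   0.189] n 3
[-1, -34, 0] [-0.0, -0.0, 0.019]
[-2, -34, 0] [-0.0, -0.0, 0.02]
[-2, -34, 0] [-0.0, -0.0, 0.019]
```

Request:
{"name": "play_rows", "arguments": {"gripper": [0, 0, 0, 0, 0], "translation": [[-17, -25, -15], [-18, -25, -14], [-18, -25, -15], [-18, -25, -14], [-18, -24, -15]], "dr": [[0, 0, 0.011], [0, 0, 0.012], [0, 0, 0.011], [0, 0, 0.012], [0, 0, 0.011]]}}

```text
t: 3.73
ee_pos: [0.4408, -0.2007, 0.155]
tool_rot: [[0.995, -0.098, -0.0], [-0.098, -0.995, 0.0], [-0.0, -0.0, -1.0]]
wrist_force: [0.3, -0.8, -1.4]
width: 0.0307
gripper_force: 51.4
```

Request:
{"name": "play_rows", "arguments": {"gripper": [0, 0, 0, 0, 0], "translation": [[-19, -25, -14], [-19, -24, -14], [-8, -35, 0], [-9, -35, 0], [-10, -34, 0]], "dr": [[0, 0, 0.012], [0, 0, 0.011], [0, 0, 0.014], [0, 0, 0.015], [0, 0, 0.014]]}}

```text
t: 4.15
ee_pos: [0.3959, -0.0415, 0.1833]
tool_rot: [[0.986, -0.164, 0.002], [-0.164, -0.986, -0.001], [0.002, 0.0, -1.0]]
wrist_force: [0.5, -0.0, -2.0]
width: 0.0311
gripper_force: 51.4
```

Request:
{"name": "play_rows", "arguments": {"gripper": [0, 0, 0, 0], "translation": [[-10, -35, 0], [-10, -34, 0], [-11, -34, 0], [-12, -34, 0]], "dr": [[0, 0, 0.014], [0, 0, 0.015], [0, 0, 0.014], [0, 0, 0.014]]}}

```text
t: 4.48
ee_pos: [0.3787, 0.1014, 0.1831]
tool_rot: [[0.976, -0.219, 0.002], [-0.219, -0.976, -0.0], [0.002, -0.0, -1.0]]
wrist_force: [0.9, 0.0, -1.5]
width: 0.0306
gripper_force: 51.4
```

Request:
{"name": "play_rows", "arguments": {"gripper": [0, 0, 0, 0, 0], "translation": [[-1, -34, 0], [-2, -34, 0], [-2, -34, 0], [0, 0, 0], [0, 0, 0]], "dr": [[0, 0, 0.019], [0, 0, 0.02], [0, 0, 0.019], [0, 0, 0], [0, 0, 0]]}}

```text
t: 4.9
ee_pos: [0.3982, 0.2016, 0.1826]
tool_rot: [[0.963, -0.271, 0.0], [-0.271, -0.963, -0.0], [0.0, -0.0, -1.0]]
wrist_force: [-0.5, -0.8, -2.1]
width: 0.0307
gripper_force: 51.4
```

```bash
python3 - <<'E'
from h import *
im,W=cloud('top');cv2.imwrite('pics/t2.png',cv2.resize(im[130:330,150:400,::-1],None,fx=3,fy=3));np.save('t2.npy',W)
s=status.state();print(s['ee_pos'],s['tool_rot'].round(3),s['width'],s['joint_positions'])
a=W_(-71-65-60,0,189);print(a, (s['ee_pos']-a)@RH)
im,W=cloud('side');cv2.imwrite('pics/s3.png',cv2.resize(im[80:330,130:400,::-1],None,fx=2.3,fy=2.3))
E
```

```text
[0.39806252 0.20051246 0.18243772] [[ 0.962 -0.272 -0.   ]
 [-0.272 -0.962 -0.   ]
 [-0.     0.    -1.   ]] 0.030924263893985487 [ 1.99401215e-01 -6.41812383e-02  1.96880115e+00 -3.64442223e-04
  1.23723945e+00  2.04600571e+00]
[0.39852518 0.19978887 0.189     ] [-0.00064348  0.00056885 -0.00656228]
```

View pics/t2.png

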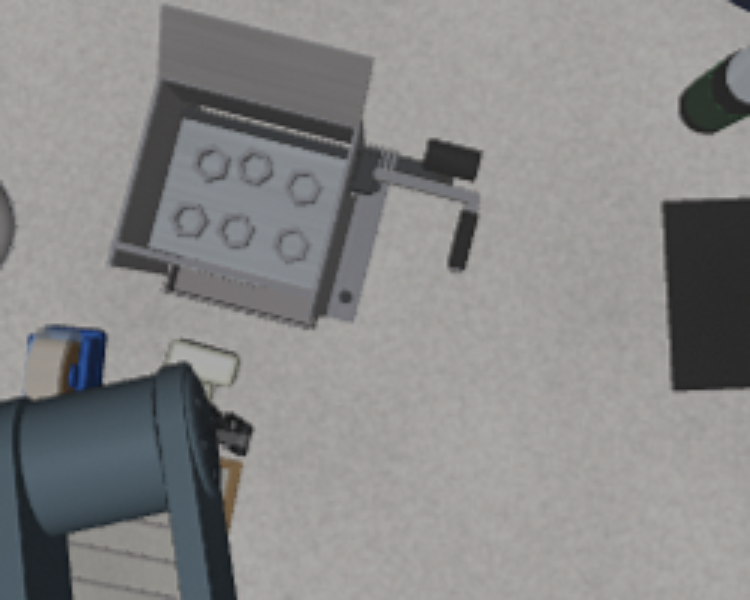

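The scanner head at (205,365) faces the front wall squarely, roughly centred on the chute (wall from (168,290) to (315,322)). I'll check its numbers.

```bash
python3 - <<'E'
from h import *
W=np.load('t2.npy');L=(W-O)@RH
def rep(n,a):print(n,len(a),np.percentile(a,[3,50,97],axis=0).round(3).tolist())
v=W[130+335//3:130+395//3,150+160//3:150+245//3].reshape(-1,3);v=(v-O)@RH
rep('head',v[(v[:,2]>.19)&(v[:,2]<.23)&(v[:,0]<-.1)])
k=(L[...,2]>.27)&(L[...,2]<.29)&(abs(L[...,0])<.11)&(abs(L[...,1])<.11)
rep('rim',L[k])
k=k&(L[...,0]<-.05);rep('frontrim',L[k])
k=(L[...,2]>.3)&(L[...,2]<.33)&(L[...,1]<-.13)&(L[...,1]>-.22)&(abs(L[...,0]-.066)<.04);rep('grip',L[k])
k=(L[...,2]>.235)&(L[...,2]<.255)&(L[...,1]<-.17)&(L[...,1]>-.22)&(abs(L[...,0])<.036);rep('sleeve',L[k])
E
```

```text
head 248 [[-0.17, -0.028, 0.195], [-0.15, -0.006, 0.206], [-0.137, 0.029, 0.211]]
rim 828 [[-0.075, -0.083, 0.272], [0.049, 0.011, 0.283], [0.081, 0.088, 0.289]]
frontrim 233 [[-0.085, -0.084, 0.275], [-0.07, 0.005, 0.284], [-0.054, 0.087, 0.288]]
grip 192 [[0.053, -0.181, 0.304], [0.063, -0.161, 0.311], [0.076, -0.141, 0.316]]
sleeve 124 [[-0.015, -0.197, 0.236], [0.009, -0.19, 0.242], [0.033, -0.183, 0.245]]
```

Request:
{"name": "play_rows", "arguments": {"gripper": [0, 0, 0, 0, 0], "translation": [[0, 0, -6], [0, 0, 0], [0, 0, 0], [0, 0, 0], [0, 0, 0]], "dr": [[0, 0, 0], [0, 0, 0], [0, 0, 0], [0, 0, 0], [0, 0, 0]]}}

```text
t: 5.42
ee_pos: [0.3987, 0.1996, 0.1884]
tool_rot: [[0.961, -0.276, 0.0], [-0.276, -0.961, 0.0], [0.0, -0.0, -1.0]]
wrist_force: [0.5, -0.6, -2.2]
width: 0.0312
gripper_force: 51.5
```

Request:
{"name": "play_rows", "arguments": {"gripper": [0, 0, 0, 0, 0], "translation": [[0, 0, 0], [0, 0, 0], [0, 0, 0], [0, 0, 0], [0, 0, 0]], "dr": [[0, 0, 0], [0, 0, 0], [0, 0, 0], [0, 0, 0], [0, 0, 0]]}}

```text
t: 5.83
ee_pos: [0.3985, 0.2001, 0.1882]
tool_rot: [[0.962, -0.275, -0.0], [-0.275, -0.962, -0.0], [-0.0, 0.0, -1.0]]
wrist_force: [-0.6, -0.7, -1.9]
width: 0.0309
gripper_force: 51.5
```

Request:
{"name": "play_rows", "arguments": {"gripper": [0, 0, 0, 0, 0], "translation": [[0, 0, 0], [0, 0, 0], [0, 0, 0], [0, 0, 0], [0, 0, 0]], "dr": [[0, 0, 0], [0, 0, 0], [0, 0, 0], [0, 0, 0], [0, 0, 0]]}}

```text
t: 6.25
ee_pos: [0.3986, 0.2001, 0.1883]
tool_rot: [[0.962, -0.275, -0.0], [-0.275, -0.962, -0.0], [-0.0, 0.0, -1.0]]
wrist_force: [0.8, 1.2, -1.2]
width: 0.0306
gripper_force: 51.5
```

Request:
{"name": "play_rows", "arguments": {"gripper": [0, 0, 0, 0, 0], "translation": [[0, 0, 0], [0, 0, 0], [0, 0, 0], [0, 0, 0], [0, 0, 0]], "dr": [[0, 0, 0], [0, 0, 0], [0, 0, 0], [0, 0, 0], [0, 0, 0]]}}

```text
t: 6.67
ee_pos: [0.3986, 0.2, 0.1883]
tool_rot: [[0.962, -0.275, 0.0], [-0.275, -0.962, 0.0], [0.0, -0.0, -1.0]]
wrist_force: [-0.3, 0.8, -1.6]
width: 0.0313
gripper_force: 51.5
```

Request:
{"name": "play_rows", "arguments": {"gripper": [0, 0, 0, 0, 0], "translation": [[0, 0, 0], [0, 0, 0], [0, 0, 0], [0, 0, 0], [0, 0, 0]], "dr": [[0, 0, 0], [0, 0, 0], [0, 0, 0], [0, 0, 0], [0, 0, 0]]}}

```text
t: 7.08
ee_pos: [0.3986, 0.2, 0.1883]
tool_rot: [[0.962, -0.275, 0.0], [-0.275, -0.962, 0.0], [0.0, -0.0, -1.0]]
wrist_force: [0.3, -0.7, -1.5]
width: 0.0313
gripper_force: 51.5
```

```bash
python3 - <<'E'
from h import *
print(status.state()['ee_pos'])
plan([(np.array([.38,.10,.18]),down(-.22)),(np.array([.41,-.15,.17]),down(-.12)),(np.array([.505,-.325,.08]),down(-.03)),(np.array([.505,-.325,.010]),down(-.03),4)])
E
```

```text
[0.39859386 0.20004424 0.1883177 ]
WP [0.38 0.1  0.18] n 3
[3, 34, 3] [-0.0, -0.0, -0.019]
[3, 34, 3] [-0.0, -0.0, -0.02]
[2, 33, 2] [-0.0, -0.0, -0.019]
WP [ 0.41 -0.15  0.17] n 7
[12, 34, 1] [-0.0, -0.0, -0.014]
[11, 34, 2] [-0.0, -0.0, -0.015]
[11, 34, 1] [-0.0, -0.0, -0.014]
[11, 35, 2] [-0.0, -0.0, -0.014]
[10, 35, 1] [-0.0, -0.0, -0.015]
[9, 34, 2] [-0.0, -0.0, -0.014]
[9, 35, 1] [-0.0, -0.0, -0.014]
WP [ 0.505 -0.325  0.08 ] n 6
[19, 27, 15] [-0.0, -0.0, -0.015]
[19, 27, 15] [-0.0, -0.0, -0.015]
[18, 28, 15] [-0.0, -0.0, -0.015]
[19, 28, 15] [-0.0, -0.0, -0.015]
[17, 28, 15] [-0.0, -0.0, -0.015]
[17, 29, 15] [-0.0, -0.0, -0.015]
WP [ 0.505 -0.325  0.01 ] n 4
[0, 0, 18] [-0.0, -0.0, -0.0]
[0, 0, 17] [-0.0, -0.0, -0.0]
[0, 0, 18] [-0.0, -0.0, -0.0]
[0, 0, 17] [-0.0, -0.0, -0.0]
```

Request:
{"name": "play_rows", "arguments": {"gripper": [0, 0, 0, 0, 0], "translation": [[3, 34, 3], [3, 34, 3], [2, 33, 2], [12, 34, 1], [11, 34, 2]], "dr": [[0, 0, -0.019], [0, 0, -0.02], [0, 0, -0.019], [0, 0, -0.014], [0, 0, -0.015]]}}

```text
t: 7.5
ee_pos: [0.3882, 0.0278, 0.1775]
tool_rot: [[0.982, -0.188, 0.001], [-0.188, -0.982, -0.0], [0.001, -0.0, -1.0]]
wrist_force: [0.7, 0.2, -0.5]
width: 0.0309
gripper_force: 51.4
```

Request:
{"name": "play_rows", "arguments": {"gripper": [0, 0, 0, 0, 0], "translation": [[11, 34, 1], [11, 35, 2], [10, 35, 1], [9, 34, 2], [9, 35, 1]], "dr": [[0, 0, -0.014], [0, 0, -0.014], [0, 0, -0.015], [0, 0, -0.014], [0, 0, -0.014]]}}

```text
t: 7.92
ee_pos: [0.4096, -0.1517, 0.1703]
tool_rot: [[0.993, -0.12, 0.0], [-0.12, -0.993, -0.0], [0.0, 0.0, -1.0]]
wrist_force: [0.5, 0.9, -1.5]
width: 0.0308
gripper_force: 51.5
```

Request:
{"name": "play_rows", "arguments": {"gripper": [0, 0, 0, 0, 0], "translation": [[19, 27, 15], [19, 27, 15], [18, 28, 15], [19, 28, 15], [17, 28, 15]], "dr": [[0, 0, -0.015], [0, 0, -0.015], [0, 0, -0.015], [0, 0, -0.015], [0, 0, -0.015]]}}

```text
t: 8.33
ee_pos: [0.4897, -0.2973, 0.0943]
tool_rot: [[0.999, -0.045, 0.0], [-0.045, -0.999, -0.0], [0.0, 0.0, -1.0]]
wrist_force: [-0.3, 0.2, -1.0]
width: 0.0311
gripper_force: 51.5
```

Request:
{"name": "play_rows", "arguments": {"gripper": [0, 0, 0, 0, 0], "translation": [[17, 29, 15], [0, 0, 0], [0, 0, 20], [0, 0, 20], [0, 0, 10]], "dr": [[0, 0, -0.015], [0, 0, 0], [0, 0, 0], [0, 0, 0], [0, 0, 0]]}}

```text
t: 8.75
ee_pos: [0.5035, -0.3243, 0.0277]
tool_rot: [[1.0, -0.031, -0.003], [-0.031, -1.0, 0.003], [-0.003, -0.003, -1.0]]
wrist_force: [-0.8, -0.3, -1.6]
width: 0.0312
gripper_force: 51.5
```

Request:
{"name": "play_rows", "arguments": {"gripper": [0, 0, 0], "translation": [[0, 0, 0], [0, 0, 0], [0, 0, 0]], "dr": [[0, 0, 0], [0, 0, 0], [0, 0, 0]]}}

```text
t: 9.0
ee_pos: [0.5054, -0.3258, 0.0316]
tool_rot: [[1.0, -0.03, 0.001], [-0.03, -1.0, -0.001], [0.001, 0.001, -1.0]]
wrist_force: [-0.3, -0.5, -1.3]
width: 0.0308
gripper_force: 51.4
```

Request:
{"name": "play_rows", "arguments": {"gripper": [0, 0, 0, 0, 0], "translation": [[0, 0, 12], [0, 0, 7], [0, 0, 3], [0, 0, 0], [0, 0, 0]], "dr": [[0, 0, 0], [0, 0, 0], [0, 0, 0], [0, 0, 0], [0, 0, 0]]}}

```text
t: 9.42
ee_pos: [0.5047, -0.3253, 0.0085]
tool_rot: [[1.0, -0.03, -0.0], [-0.03, -1.0, 0.0], [-0.0, -0.0, -1.0]]
wrist_force: [-1.9, 1.1, 4.3]
width: 0.0309
gripper_force: 52.2
```

Request:
{"name": "play_rows", "arguments": {"gripper": [0, 0], "translation": [[0, 0, 0], [0, 0, 0]], "dr": [[0, 0, 0], [0, 0, 0]]}}

```text
t: 9.58
ee_pos: [0.5047, -0.3253, 0.0085]
tool_rot: [[1.0, -0.03, -0.0], [-0.03, -1.0, -0.0], [-0.0, 0.0, -1.0]]
wrist_force: [-2.8, 1.4, 5.1]
width: 0.0311
gripper_force: 52.3
```

Touching the mat; release and rise.

Request:
{"name": "play_rows", "arguments": {"gripper": [60, 100, 100, 100, 100], "translation": [[0, 0, 0], [0, 0, 0], [0, 0, 0], [0, 0, 0], [0, 0, 0]], "dr": [[0, 0, 0], [0, 0, 0], [0, 0, 0], [0, 0, 0], [0, 0, 0]]}}

```text
t: 10.0
ee_pos: [0.5047, -0.3254, 0.0082]
tool_rot: [[1.0, -0.03, 0.0], [-0.03, -1.0, 0.0], [0.0, -0.0, -1.0]]
wrist_force: [0.1, 0.1, 0.0]
width: 0.0853
gripper_force: 0.0
```

Request:
{"name": "play_rows", "arguments": {"gripper": [100, 100, 100, 100, 100], "translation": [[0, 0, 0], [0, 0, -25], [0, 0, -40], [0, 0, -40], [0, 0, -40]], "dr": [[0, 0, 0], [0, 0, 0], [0, 0, 0], [0, 0, 0], [0, 0, 0]]}}

```text
t: 10.42
ee_pos: [0.5043, -0.3249, 0.1544]
tool_rot: [[1.0, -0.03, -0.001], [-0.03, -1.0, 0.001], [-0.001, -0.001, -1.0]]
wrist_force: [1.7, -0.1, -0.6]
width: 0.0852
gripper_force: 0.0
```

```bash
python3 - <<'E'
from h import *
s=status.state();print(s['ee_pos'],s['width'])
sl=W_(-3,-190,235)
print('sleeve',sl)
plan([(sl+[-.06,-.10,.085],down(-.15)),(sl+[0,0,.105-.019],down(YH)),(sl+[0,0,-.017],down(YH),4)])
im,W=cloud('top')
a=W[(abs(W[...,0]-.5)<.15)&(abs(W[...,1]+.32)<.06)&(W[...,2]>.018)&(W[...,2]<.045)];print(cv2.minAreaRect((a[:,:2]*1000).astype(np.float32)),np.percentile(a[:,2],[5,50,95]))
E
```

```text
[ 0.5042634  -0.32492218  0.15444981] 0.08524461416728027
sleeve [ 0.53197291 -0.03588188  0.235     ]
WP [ 0.472 -0.136  0.32 ] n 7
[-5, -27, -24] [-0.0, 0.0, 0.017]
[-6, -27, -23] [-0.0, 0.0, 0.017]
[-7, -26, -24] [-0.0, 0.0, 0.017]
[-7, -27, -23] [-0.0, 0.001, 0.017]
[-7, -26, -24] [-0.001, -0.0, 0.018]
[-7, -27, -24] [0.0, -0.0, 0.017]
[-9, -26, -23] [0.0, -0.0, 0.017]
WP [ 0.532 -0.036  0.321] n 4
[11, -27, 0] [0.0, -0.0, 0.032]
[11, -27, -1] [0.0, -0.0, 0.032]
[9, -28, 0] [0.0, -0.0, 0.032]
[8, -28, 0] [0.0, -0.0, 0.032]
WP [ 0.532 -0.036  0.218] n 4
[0, 0, 26] [0.0, -0.0, -0.0]
[0, 0, 25] [0.0, -0.0, -0.0]
[0, 0, 26] [0.0, -0.0, -0.0]
[1, 0, 26] [0.0, -0.0, -0.0]
((490.98931884765625, -324.2017822265625), (61.06521987915039, 142.1428680419922), 89.46210479736328) [0.02218414 0.03061581 0.03628219]
```

Request:
{"name": "play_rows", "arguments": {"gripper": [60, 60, 60, 60, 60], "translation": [[-5, -27, -24], [-6, -27, -23], [-7, -26, -24], [-7, -27, -23], [-7, -26, -24]], "dr": [[0, 0, 0.017], [0, 0, 0.017], [0, 0, 0.017], [0, 0, 0.017], [0, 0, 0.018]]}}

```text
t: 10.88
ee_pos: [0.4806, -0.1892, 0.272]
tool_rot: [[0.993, -0.117, -0.0], [-0.117, -0.993, 0.0], [-0.0, -0.0, -1.0]]
wrist_force: [0.3, 0.0, 0.7]
width: 0.0512
gripper_force: 0.0
```

Request:
{"name": "play_rows", "arguments": {"gripper": [60, 60, 60, 60, 60], "translation": [[-7, -27, -24], [-9, -26, -23], [11, -27, 0], [11, -27, -1], [9, -28, 0]], "dr": [[0, 0, 0.017], [0, 0, 0.017], [0, 0, 0.032], [0, 0, 0.032], [0, 0, 0.032]]}}

```text
t: 11.3
ee_pos: [0.5181, -0.0598, 0.3204]
tool_rot: [[0.969, -0.246, 0.003], [-0.246, -0.969, -0.001], [0.003, 0.0, -1.0]]
wrist_force: [0.3, 0.4, -0.8]
width: 0.0516
gripper_force: 0.0
```

Request:
{"name": "play_rows", "arguments": {"gripper": [60, 60, 60], "translation": [[8, -28, 0], [0, 0, 0], [0, 0, 0]], "dr": [[0, 0, 0.032], [0, 0, 0], [0, 0, 0]]}}

```text
t: 11.55
ee_pos: [0.5322, -0.0345, 0.3189]
tool_rot: [[0.962, -0.272, -0.0], [-0.272, -0.962, -0.0], [-0.0, 0.0, -1.0]]
wrist_force: [-1.3, -0.0, -0.3]
width: 0.0513
gripper_force: 0.0
```

```bash
python3 - <<'E'
from h import *
s=status.state();print(s['ee_pos'],s['width'],(s['ee_pos']-O)@RH,s['tool_rot'][:,0])
im,W=cloud('side');cv2.imwrite('pics/s4.png',cv2.resize(im[100:300,180:400,::-1],None,fx=3,fy=3))
E
```

```text
[ 0.53217175 -0.03447059  0.31893077] 0.051287710682274716 [-0.0031961  -0.18858832  0.31893077] [ 9.62416947e-01 -2.71575889e-01 -3.96134621e-04]
```

View pics/s4.png

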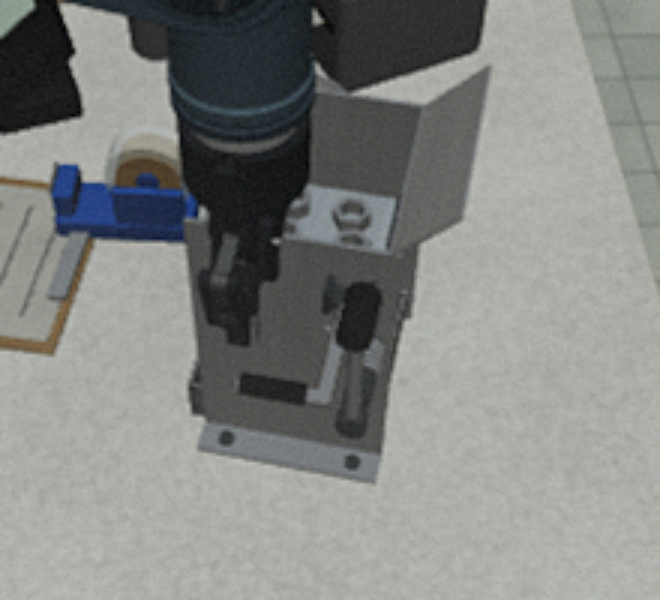

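The gripper at (240,290) hangs above the sleeve (272,387), clear of the T grip (358,315). I'll go down and pinch the sleeve.

Request:
{"name": "play_rows", "arguments": {"gripper": [60, 60, 60, 60, 60], "translation": [[0, 2, 30], [0, 0, 30], [0, 0, 25], [0, 0, 15], [0, 0, 0]], "dr": [[0, 0, 0.005], [0, 0, 0], [0, 0, 0], [0, 0, 0], [0, 0, 0]]}}

```text
t: 12.02
ee_pos: [0.5285, -0.0382, 0.2152]
tool_rot: [[0.96, -0.281, -0.007], [-0.281, -0.96, 0.002], [-0.007, 0.0, -1.0]]
wrist_force: [-0.2, 0.2, -0.2]
width: 0.0513
gripper_force: 0.0
```

Request:
{"name": "play_rows", "arguments": {"gripper": [30, 0, 0, 0, 0], "translation": [[0, 0, 0], [0, 0, 0], [0, 0, 0], [0, 0, 0], [0, 0, 0]], "dr": [[0, 0, 0], [0, 0, 0], [0, 0, 0], [0, 0, 0], [0, 0, 0]], "force": 20}}

```text
t: 12.43
ee_pos: [0.5328, -0.0366, 0.2213]
tool_rot: [[0.96, -0.279, 0.004], [-0.279, -0.96, 0.002], [0.004, -0.003, -1.0]]
wrist_force: [2.0, 5.1, 1.2]
width: 0.015
gripper_force: 22.1
```

```bash
python3 - <<'E'
from h import *
s=status.state();L=(s['ee_pos']-O)@RH;print(L,s['width'],s['wrist_force'],s['gripper_force'])
# grip point relative: assume sleeve centre now at y=L[1], arc radius .095
R=s['tool_rot'];p=s['ee_pos'];w=[]
for th in np.arange(.2,1.75,.2).tolist()+[1.72]:
    d=RH@np.array([0,.095*(1-np.cos(th)),.095*np.sin(th)]);w.append((s['ee_pos']+d,R,1))
plan(w)
E
```

```text
[-0.00196895 -0.19043989  0.22128875] 0.015030645475691315 [1.99811021 5.14444379 1.24438942] 22.09057241678238
WP [ 0.533 -0.035  0.24 ] n 1
[0, -2, -19] [0.0, 0.0, 0.0]
WP [ 0.535 -0.029  0.258] n 1
[0, -6, -18] [0.0, 0.0, 0.0]
WP [ 0.537 -0.021  0.275] n 1
[0, -9, -17] [0.0, 0.0, 0.0]
WP [ 0.541 -0.009  0.289] n 1
[0, -12, -14] [0.0, 0.0, 0.0]
WP [0.545 0.005 0.301] n 1
[0, -15, -12] [0.0, 0.0, 0.0]
WP [0.549 0.022 0.31 ] n 1
[0, -17, -8] [0.0, 0.0, 0.0]
WP [0.554 0.039 0.315] n 1
[0, -18, -5] [0.0, 0.0, 0.0]
WP [0.56  0.057 0.316] n 1
[0, -19, -2] [0.0, 0.0, 0.0]
WP [0.563 0.068 0.315] n 1
[0, -11, 1] [0.0, 0.0, 0.0]
```

Request:
{"name": "play_rows", "arguments": {"gripper": [0, 0, 0, 0, 0], "translation": [[0, -2, -19], [0, -6, -18], [0, -9, -17], [0, -12, -14], [0, 0, 0]], "dr": [[0, 0, 0], [0, 0, 0], [0, 0, 0], [0, 0, 0], [0, 0, 0]]}}

```text
t: 12.85
ee_pos: [0.54, -0.0082, 0.291]
tool_rot: [[0.961, -0.278, 0.003], [-0.278, -0.961, 0.0], [0.002, -0.001, -1.0]]
wrist_force: [-5.0, -0.8, 3.2]
width: 0.0149
gripper_force: 21.7
```

Request:
{"name": "play_rows", "arguments": {"gripper": [0, 0], "translation": [[0, 0, 0], [0, 0, 0]], "dr": [[0, 0, 0], [0, 0, 0]]}}

```text
t: 13.02
ee_pos: [0.5395, -0.0099, 0.2891]
tool_rot: [[0.96, -0.279, 0.001], [-0.279, -0.96, -0.001], [0.002, 0.001, -1.0]]
wrist_force: [-5.4, -2.2, 4.3]
width: 0.0148
gripper_force: 21.9
```

Still held; continue the arc.

Request:
{"name": "play_rows", "arguments": {"gripper": [0, 0, 0, 0, 0], "translation": [[0, -15, -12], [0, -17, -8], [0, -18, -5], [0, -19, -2], [0, -11, 1]], "dr": [[0, 0, 0], [0, 0, 0], [0, 0, 0], [0, 0, 0], [0, 0, 0]]}}

```text
t: 13.43
ee_pos: [0.5624, 0.0679, 0.3151]
tool_rot: [[0.96, -0.279, 0.002], [-0.279, -0.96, -0.001], [0.002, 0.0, -1.0]]
wrist_force: [-3.0, -1.3, 1.2]
width: 0.015
gripper_force: 22.3
```

Request:
{"name": "play_rows", "arguments": {"gripper": [0, 0, 0], "translation": [[0, -5, 1], [0, 0, 0], [0, 0, 0]], "dr": [[0, 0, 0], [0, 0, 0], [0, 0, 0]]}}

```text
t: 13.68
ee_pos: [0.5637, 0.0727, 0.3135]
tool_rot: [[0.961, -0.278, 0.002], [-0.278, -0.961, 0.001], [0.002, -0.002, -1.0]]
wrist_force: [-3.0, 2.8, 6.6]
width: 0.015
gripper_force: 23.0
```

```bash
python3 - <<'E'
from h import *
s=status.state();L=(s['ee_pos']-O)@RH;print(L,s['width'],s['wrist_force'],s['gripper_force'])
im,W=cloud('side');cv2.imwrite('pics/s5.png',cv2.resize(im[100:300,180:400,::-1],None,fx=3,fy=3))
E
```

```text
[-0.00231975 -0.0768465   0.31351042] 0.015027274185995075 [-2.96204709  2.80128498  6.5733642 ] 23.04532617330551
```

View pics/s5.png

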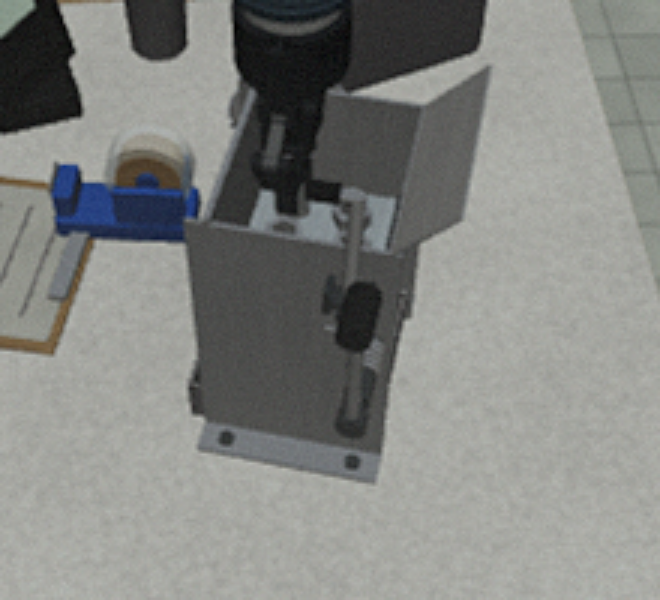

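The catch stands upright and leaning over the hopper (sleeve at (325,190), arm up at (352,240)), with the gripper still on it. Release and rise.

Request:
{"name": "play_rows", "arguments": {"gripper": [60, 60, 60, 60, 60], "translation": [[0, 0, 0], [0, 0, 0], [0, 0, 0], [0, 0, 0], [0, 0, 0]], "dr": [[0, 0, 0], [0, 0, 0], [0, 0, 0], [0, 0, 0], [0, 0, 0]]}}

```text
t: 14.15
ee_pos: [0.5633, 0.0716, 0.312]
tool_rot: [[0.96, -0.28, -0.0], [-0.28, -0.96, 0.0], [-0.0, 0.0, -1.0]]
wrist_force: [-0.0, -0.2, -0.5]
width: 0.0512
gripper_force: 0.0
```

Request:
{"name": "play_rows", "arguments": {"gripper": [60, 60, 60, 60, 60], "translation": [[0, 0, 0], [0, 0, -20], [0, 0, -30], [0, 0, -30], [0, 0, -10]], "dr": [[0, 0, 0], [0, 0, 0], [0, 0, 0], [0, 0, 0], [0, 0, 0]]}}

```text
t: 14.57
ee_pos: [0.5645, 0.0717, 0.4073]
tool_rot: [[0.96, -0.279, 0.007], [-0.279, -0.96, -0.001], [0.007, -0.001, -1.0]]
wrist_force: [0.7, 0.6, 1.2]
width: 0.0512
gripper_force: 0.0
```

```bash
python3 - <<'E'
from h import *
s=status.state();L=(s['ee_pos']-O)@RH;print(L,s['width'],s['wrist_force'],s['gripper_force'])
for n in('side','top'):
  im,W=cloud(n);cv2.imwrite(f'pics/{n}6.png',cv2.resize(im[100:300,180:400,::-1],None,fx=3,fy=3))
  Q=(W-O)@RH
  def rep(n,k):
    if k.sum()>5:print(n,k.sum(),np.percentile(Q[k],[3,50,97],axis=0).round(3).tolist())
  rep('grip',(Q[...,2]>.3)&(Q[...,2]<.33)&(Q[...,1]<-.13)&(Q[...,1]>-.22)&(abs(Q[...,0]-.066)<.04))
  rep('sleeve',(Q[...,2]>.3)&(Q[...,2]<.345)&(abs(Q[...,1]+.075)<.035)&(abs(Q[...,0]-.011)<.03))
g=W_(64,-163,300)
p,R=plan([(W_(30,-163,412),down(YH)),(W_(64,-163,400),down(YH)),(W_(64,-163,283),down(YH),5)])
E
```

```text
[-0.00125482 -0.07757703  0.40731035] 0.05118062816786957 [0.73452764 0.60459069 1.24156879] 0.0
grip 239 [[0.054, -0.184, 0.301], [0.066, -0.167, 0.31], [0.078, -0.143, 0.314]]
sleeve 195 [[-0.015, -0.086, 0.323], [0.012, -0.082, 0.333], [0.04, -0.073, 0.337]]
grip 154 [[0.053, -0.182, 0.303], [0.064, -0.165, 0.311], [0.076, -0.149, 0.315]]
WP [ 0.571 -0.019  0.412] n 3
[11, 28, -2] [-0.0, -0.002, -0.002]
[10, 29, -3] [-0.001, -0.002, -0.001]
[11, 28, -2] [-0.0, -0.001, -0.002]
WP [ 0.604 -0.028  0.4  ] n 1
[34, 0, 12] [-0.0, -0.0, -0.0]
WP [ 0.604 -0.028  0.283] n 5
[0, 0, 23] [-0.0, -0.0, -0.0]
[0, 0, 24] [-0.0, -0.0, -0.0]
[0, 0, 23] [-0.0, -0.0, -0.0]
[0, 0, 24] [-0.0, -0.0, -0.0]
[0, 0, 23] [-0.0, -0.0, -0.0]
```

View pics/side6.png

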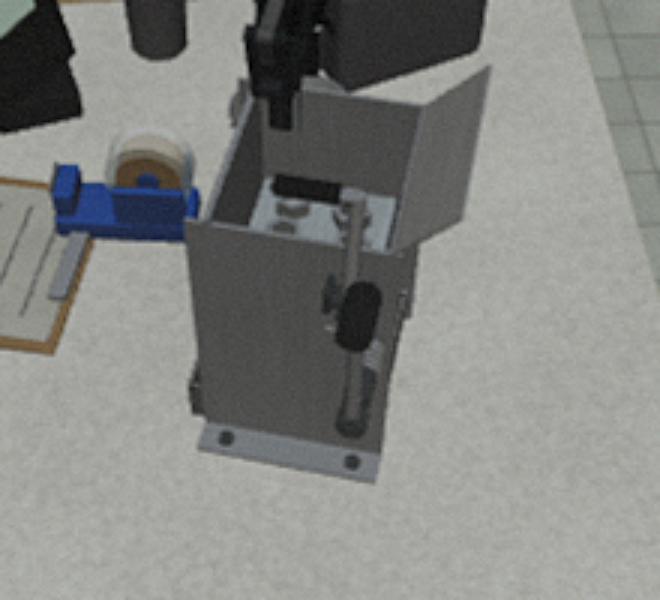

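The catch lies over the hopper by itself (sleeve at (310,188)) and the lever is still upright (grip (358,315)). Next, the T grip.

Request:
{"name": "play_rows", "arguments": {"gripper": [85, 85, 85, 85, 85], "translation": [[11, 28, -2], [11, 29, -3], [11, 29, -2], [33, 1, 12], [0, 0, 0]], "dr": [[0, 0, 0], [0, 0, 0], [0, 0, 0], [0, 0, 0], [0, 0, 0]]}}

```text
t: 15.08
ee_pos: [0.6038, -0.0332, 0.3903]
tool_rot: [[0.959, -0.283, -0.007], [-0.283, -0.959, 0.001], [-0.008, 0.001, -1.0]]
wrist_force: [-0.6, 0.2, -1.9]
width: 0.0726
gripper_force: 0.0
```

Request:
{"name": "play_rows", "arguments": {"gripper": [85, 85], "translation": [[0, 0, 0], [0, 0, 0]], "dr": [[0, 0, 0], [0, 0, 0]]}}

```text
t: 15.25
ee_pos: [0.6017, -0.0298, 0.3952]
tool_rot: [[0.96, -0.279, -0.003], [-0.279, -0.96, 0.001], [-0.004, -0.0, -1.0]]
wrist_force: [-0.9, -0.1, 0.2]
width: 0.0724
gripper_force: 0.0
```

```bash
python3 - <<'E'
from h import *
s=status.state();L=(s['ee_pos']-O)@RH;print(L,s['width'],np.arctan2(*s['tool_rot'][[1,0],0]))
im,W=cloud('side');cv2.imwrite('pics/s7.png',cv2.resize(im[100:300,180:400,::-1],None,fx=3,fy=3))
E
```

```text
[ 0.06239478 -0.16500351  0.39517317] 0.0724365530322738 -0.2832134386308989
```

View pics/s7.png

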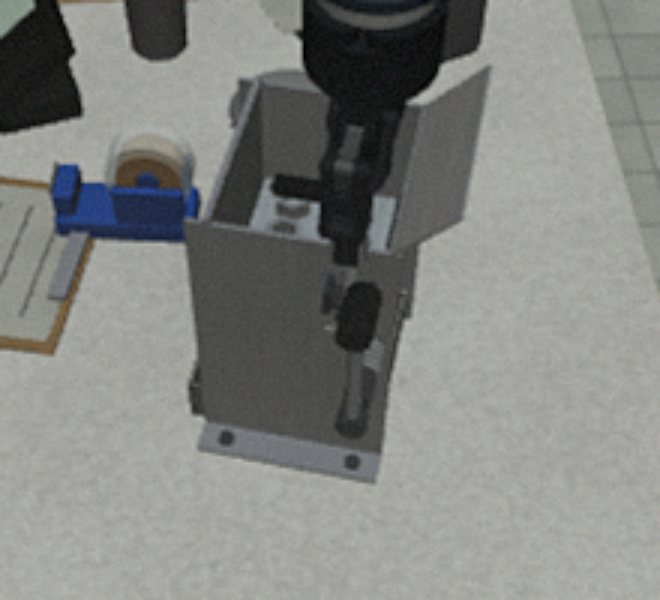

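Gripper (345,230) lines up above the T grip (358,315), clear of the catch. Descend and pinch.

Request:
{"name": "play_rows", "arguments": {"gripper": [85, 85, 85, 85, 85], "translation": [[3, 0, 25], [0, 0, 30], [0, 0, 30], [0, 0, 20], [0, 0, 12]], "dr": [[0, 0, 0], [0, 0, 0], [0, 0, 0], [0, 0, 0], [0, 0, 0]]}}

```text
t: 15.72
ee_pos: [0.6035, -0.0296, 0.2779]
tool_rot: [[0.961, -0.278, -0.003], [-0.278, -0.961, 0.001], [-0.003, 0.0, -1.0]]
wrist_force: [0.2, 0.2, -1.4]
width: 0.0726
gripper_force: 0.0
```

Request:
{"name": "play_rows", "arguments": {"gripper": [85, 50, 0, 0, 0], "translation": [[0, 0, 0], [0, 0, 0], [0, 0, 0], [0, 0, 0], [0, 0, 0]], "dr": [[0, 0, 0], [0, 0, 0], [0, 0, 0], [0, 0, 0], [0, 0, 0]], "force": 60}}

```text
t: 16.13
ee_pos: [0.607, -0.0276, 0.2839]
tool_rot: [[0.961, -0.277, 0.007], [-0.277, -0.961, 0.005], [0.005, -0.006, -1.0]]
wrist_force: [1.0, 12.1, 3.6]
width: 0.0433
gripper_force: 63.2
```

```bash
python3 - <<'E'
from h import *
s=status.state();L=(s['ee_pos']-O)@RH;print(L,s['width'],s['wrist_force'],s['gripper_force'])
R=s['tool_rot'];w=[]
for th in np.linspace(0,1.1,15)[1:]:
    d=RH@np.array([-.130*np.sin(th),0,-.130*(1-np.cos(th))]);w.append((s['ee_pos']+d,R,1))
plan(w)
E
```

```text
[ 0.06692488 -0.16147258  0.28386182] 0.043345835884459144 [ 1.00046502 12.14734501  3.59587772] 63.24009418487549
WP [ 0.597 -0.025  0.283] n 1
[-10, 0, 0] [0.0, 0.0, 0.0]
WP [ 0.587 -0.022  0.282] n 1
[-10, 0, 1] [0.0, 0.0, 0.0]
WP [ 0.578 -0.019  0.28 ] n 1
[-10, 0, 2] [0.0, 0.0, 0.0]
WP [ 0.568 -0.017  0.277] n 1
[-10, 0, 3] [0.0, 0.0, 0.0]
WP [ 0.559 -0.014  0.274] n 1
[-10, 0, 4] [0.0, 0.0, 0.0]
WP [ 0.55  -0.011  0.27 ] n 1
[-9, 0, 4] [0.0, 0.0, 0.0]
WP [ 0.542 -0.009  0.265] n 1
[-9, 0, 5] [0.0, 0.0, 0.0]
WP [ 0.534 -0.007  0.259] n 1
[-9, 0, 5] [0.0, 0.0, 0.0]
WP [ 0.526 -0.004  0.253] n 1
[-8, 0, 7] [0.0, 0.0, 0.0]
WP [ 0.519 -0.002  0.246] n 1
[-7, 0, 7] [0.0, 0.0, 0.0]
WP [ 0.512 -0.001  0.238] n 1
[-7, 1, 7] [0.0, 0.0, 0.0]
WP [0.506 0.001 0.23 ] n 1
[-6, 0, 8] [0.0, 0.0, 0.0]
WP [0.5   0.003 0.222] n 1
[-6, 0, 9] [0.0, 0.0, 0.0]
WP [0.496 0.004 0.213] n 1
[-5, 0, 8] [0.0, 0.0, 0.0]
```

Request:
{"name": "play_rows", "arguments": {"gripper": [0, 0, 0, 0, 0], "translation": [[-10, -2, 0], [-10, -1, 1], [-10, 0, 2], [-10, 0, 3], [-10, 0, 4]], "dr": [[0, 0, 0], [0, 0, 0], [0, 0, 0], [0, 0, 0], [0, 0, 0]]}}

```text
t: 16.55
ee_pos: [0.5624, -0.0155, 0.2765]
tool_rot: [[0.96, -0.279, 0.015], [-0.279, -0.96, -0.004], [0.015, 0.0, -1.0]]
wrist_force: [4.0, -3.0, 12.7]
width: 0.0433
gripper_force: 64.9
```

Request:
{"name": "play_rows", "arguments": {"gripper": [0, 0, 0, 0, 0], "translation": [[-9, 0, 4], [-9, 0, 5], [-9, 0, 5], [-8, 0, 7], [0, 0, 0]], "dr": [[0, 0, 0], [0, 0, 0], [0, 0, 0], [0, 0, 0], [0, 0, 0]]}}

```text
t: 16.97
ee_pos: [0.5265, -0.0058, 0.2556]
tool_rot: [[0.96, -0.279, 0.01], [-0.279, -0.96, -0.005], [0.011, 0.002, -1.0]]
wrist_force: [-5.4, -4.3, 20.4]
width: 0.0428
gripper_force: 69.5
```

```bash
python3 - <<'E'
from h import *
s=status.state();L=(s['ee_pos']-O)@RH;print(L,s['width'],s['wrist_force']@RH,s['gripper_force'])
d=(L[0]-.0669)/.13;print('angle',np.arcsin(-d),'z expect',.2839-.13*(1-np.sqrt(1-d*d)))
E
```

```text
[-0.01648325 -0.16259188  0.25558906] 0.04278072306444043 [-3.99362108 -5.61214563 20.43275328] 69.47963118553162
angle 0.6963341902184625 z expect 0.25363582092031817
```

Request:
{"name": "play_rows", "arguments": {"gripper": [0, 0, 0, 0, 0], "translation": [[-9, 0, 5], [-8, 0, 6], [-7, 0, 7], [-6, 0, 8], [-5, 0, 8]], "dr": [[0, 0, 0], [0, 0, 0], [0, 0, 0], [0, 0, 0], [0, 0, 0]]}}

```text
t: 17.38
ee_pos: [0.4948, 0.0028, 0.2215]
tool_rot: [[0.96, -0.279, 0.012], [-0.279, -0.96, -0.006], [0.014, 0.003, -1.0]]
wrist_force: [-3.9, -7.9, 18.2]
width: 0.0431
gripper_force: 72.7
```

Request:
{"name": "play_rows", "arguments": {"gripper": [0, 0, 0], "translation": [[0, 0, 0], [0, 0, 0], [0, 0, 0]], "dr": [[0, 0, 0], [0, 0, 0], [0, 0, 0]]}}

```text
t: 17.63
ee_pos: [0.4945, 0.0029, 0.221]
tool_rot: [[0.96, -0.279, 0.011], [-0.279, -0.96, -0.006], [0.012, 0.003, -1.0]]
wrist_force: [-3.2, -6.5, 13.2]
width: 0.0431
gripper_force: 72.5
```

```bash
python3 - <<'E'
from h import *
s=status.state();L=(s['ee_pos']-O)@RH;print(L,s['width'],s['wrist_force']@RH,s['gripper_force'])
d=(L[0]-.0669)/.13;print('angle',np.arcsin(-d),'z expect',.2839-.13*(1-np.sqrt(1-d*d)))
for n in('side','top'):
  im,W=cloud(n);cv2.imwrite(f'pics/{n}8.png',cv2.resize(im[100:300,180:400,::-1],None,fx=3,fy=3))
  Q=(W-O)@RH
  k=(abs(Q[...,0])<.07)&(abs(Q[...,1])<.08)&(Q[...,2]<.12);print(n,k.sum())
E
```

```text
[-0.04969004 -0.1629702   0.22096902] 0.04307777373596169 [-1.28007675 -7.12374349 13.1597836 ] 72.4564254283905
angle 1.1125879912208219 z expect 0.2114044560857919
side 10
top 1492
```

View pics/top8.png

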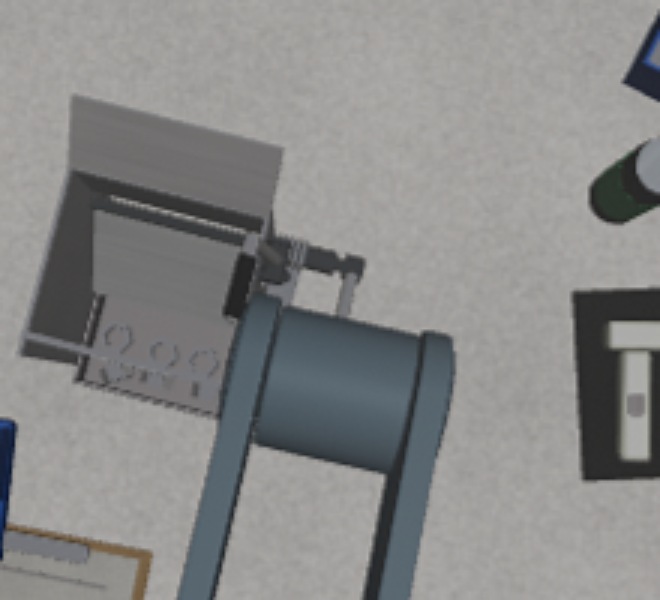

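The flap has swung open and the nuts lie at the front (120–205, 335–375). The lever measures about 1.05 rad. I'll push a little further and check the nuts' heights.

Request:
{"name": "play_rows", "arguments": {"gripper": [0, 0, 0, 0], "translation": [[-1, -2, 4], [-1, 0, 4], [0, 0, 0], [0, 0, 0]], "dr": [[0, 0, 0], [0, 0, 0], [0, 0, 0], [0, 0, 0]]}}

```text
t: 18.07
ee_pos: [0.4905, 0.004, 0.2125]
tool_rot: [[0.96, -0.279, 0.004], [-0.279, -0.96, -0.009], [0.006, 0.007, -1.0]]
wrist_force: [-16.8, -14.3, 20.5]
width: 0.0431
gripper_force: 77.4
```

```bash
python3 - <<'E'
from h import *
s=status.state();L=(s['ee_pos']-O)@RH;print(L,s['width'],s['wrist_force']@RH,s['gripper_force'])
v=L-[.0669,0,.2839-.13];print('angle',np.arctan2(-v[0],v[2]),np.hypot(v[0],v[2]))
im,W=cloud('top');Q=(W-O)@RH
k=(abs(Q[...,0])<.1)&(abs(Q[...,1])<.085)&(Q[...,2]<.12)
print(np.percentile(Q[k],[2,10,50,90,98],axis=0).round(3))
hist=np.histogram(Q[k][:,2],np.arange(0,.121,.01));print(hist[0])
im=im.copy();cv2.imwrite('pics/top9.png',cv2.resize(im[185:250,195:275,::-1],None,fx=7,fy=7,interpolation=2))
E
```

```text
[-0.05383076 -0.16304815  0.21254385] 0.0430609104475784 [-12.18044223 -18.36167273  20.52981534] 77.43235230445862
angle 1.1186210640588339 0.13422003465280485
[[-0.097 -0.059 -0.   ]
 [-0.086 -0.044  0.002]
 [-0.027  0.018  0.018]
 [ 0.021  0.078  0.103]
 [ 0.091  0.084  0.117]]
[951 102 139 109  63  21  96 111 118 127 128 133]
```

View pics/top9.png

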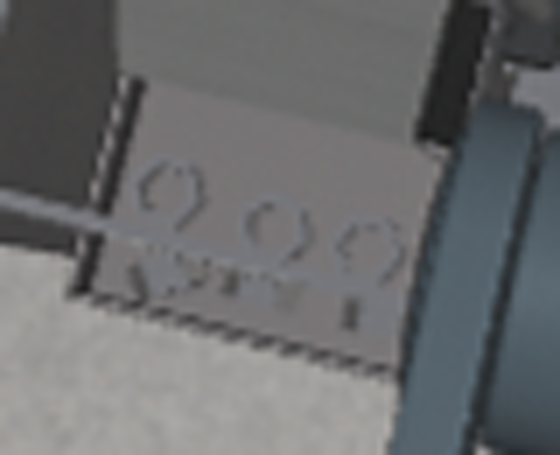

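The nuts show two rows in the tub (three full at (170,195), (280,230), (370,250), the rest partly hidden by the wall rim at (190–350, 270–310)). All points there sit below 50 mm and the flap is clear. I'll ease the sideways load and hold.

Request:
{"name": "play_rows", "arguments": {"gripper": [0, 0, 0, 0, 0], "translation": [[0, 2, 0], [0, 1, 0], [0, 0, 0], [0, 0, 0], [0, 0, 0]], "dr": [[0, 0, 0], [0, 0, 0], [0, 0, 0], [0, 0, 0], [0, 0, 0]]}}

```text
t: 18.53
ee_pos: [0.4906, 0.0039, 0.2127]
tool_rot: [[0.961, -0.278, 0.006], [-0.278, -0.961, -0.004], [0.007, 0.002, -1.0]]
wrist_force: [-9.9, -1.1, 19.2]
width: 0.0432
gripper_force: 77.4
```

Request:
{"name": "play_rows", "arguments": {"gripper": [0, 0, 0, 0, 0], "translation": [[0, 0, 0], [0, 0, 0], [0, 0, 0], [0, 0, 0], [0, 0, 0]], "dr": [[0, 0, 0], [0, 0, 0], [0, 0, 0], [0, 0, 0], [0, 0, 0]]}}

```text
t: 18.95
ee_pos: [0.4906, 0.0039, 0.2127]
tool_rot: [[0.961, -0.278, 0.006], [-0.278, -0.961, -0.004], [0.007, 0.002, -1.0]]
wrist_force: [-10.6, -1.8, 18.9]
width: 0.0431
gripper_force: 77.4
```

Request:
{"name": "play_rows", "arguments": {"gripper": [0, 0, 0, 0, 0], "translation": [[0, 0, 0], [0, 0, 0], [0, 0, 0], [0, 0, 0], [0, 0, 0]], "dr": [[0, 0, 0], [0, 0, 0], [0, 0, 0], [0, 0, 0], [0, 0, 0]]}}

```text
t: 19.37
ee_pos: [0.4906, 0.0039, 0.2127]
tool_rot: [[0.961, -0.278, 0.006], [-0.278, -0.961, -0.004], [0.007, 0.002, -1.0]]
wrist_force: [-9.9, -1.1, 19.1]
width: 0.0433
gripper_force: 77.4
```

```bash
python3 - <<'E'
from h import *
im,W=cloud('top');Q=(W-O)@RH
k=(abs(Q[...,0]+.01)<.07)&(abs(Q[...,1])<.07)&(Q[...,2]>.012)&(Q[...,2]<.06)
a=Q[k];lab=cv2.connectedComponentsWithStats(k.astype(np.uint8))
for i in range(1,lab[0]):
    if lab[2][i,4]>12:
        b=Q[lab[1]==i];print(lab[2][i,4],np.percentile(b,[3,50,97],axis=0).round(3).tolist())
s=status.state();print(s['wrist_force']@RH,s['gripper_force'])
k=(Q[...,2]>.3)&(Q[...,2]<.345)&(abs(Q[...,1]+.075)<.02)&(abs(Q[...,0]-.011)<.03);print('catch',k.sum(),np.median(Q[k],0))
E
```

```text
49 [[-0.064, 0.04, 0.015], [-0.05, 0.055, 0.02], [-0.036, 0.069, 0.026]]
48 [[-0.066, -0.011, 0.017], [-0.052, 0.005, 0.021], [-0.039, 0.018, 0.026]]
47 [[-0.065, -0.053, 0.015], [-0.05, -0.04, 0.02], [-0.038, -0.024, 0.024]]
15 [[-0.08, -0.014, 0.019], [-0.078, -0.0, 0.031], [-0.076, 0.017, 0.035]]
18 [[-0.08, -0.063, 0.021], [-0.077, -0.051, 0.034], [-0.074, -0.037, 0.037]]
[-8.78959347 -3.64252107 19.81106853] 77.44529128074646
catch 168 [ 0.01119889 -0.07734246  0.3347562 ]
```

```bash
python3 -c "
from bench import ticket
print(ticket.job_done())"
```

```text
the job is handed in; nothing more can be done
None
```

I handed the job in at about 19 s with the scanner read and flat on its mat, the catch flipped over, and the lever held at its stop. The hand-in gave no verdict. I measured five of the six nuts in the tub; the sixth was hidden behind the hopper's front wall in that view, but no nut was left on the flap.

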